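# Hang up the ear defenders and secure them with the stop sleeve

### The arm

A 6-joint arm with a two-finger parallel gripper is mounted at the origin on a cart in front of the work surface, level with it; the furniture and walls round the work are solid. World frame = base frame: x ahead of the robot, y to its left, z up, the work surface at z = 0. Lengths are in m, angles in rad, forces in N, time in s.
With the tool pointing down it reaches from about 0.35 to 0.975 m from the base axis. Payload 4.9 kg.
Tool frame: the origin (TCP) lies at the very end of the fingers, on their centre line; the grasp point (between the pads) lies ctrl.hold_point_z behind it (ctrl.hold_point_z is the distance from the TCP to the grasp point, in m); z points along the fingers, y is the line along which they close (so a half turn about z gives the same grasp; the last joint's range is limited). The gripper opens to 85 mm and grips with 20 to 120 N. Pads are 22 mm wide; open, the fingers measure 114 mm over their backs; the gripper's body (76 mm by 85 mm) begins 54 mm behind the grasp point. The pads swing forward as they close: fully open they stand 13 mm farther back than shut.
Start: joints at [1.054, 0.053, 1.613, -0, 1.476, -0.119], TCP at [0.242, 0.576, 0.231] pointing down, gripper open.
Joint ranges: [-3.01, 3.01], [-1.01, 2.22], [0.06, 2.58], [-1.02, 4.17], [0.09, 2.62], [-3.14, 3.14]. Speed limits (rad/s): [2.57, 2.57, 3.14, 3.14, 3.14, 3.14].

### API

Orientations are given as a rotation vector (axis times angle).
In Python, from station import ctrl gives the robot as it stands. The module is installed in compiled form; this text tells all that it offers.
- The arm moves only by the tool jog_arm, never from a script. Its argument "deltas" is a list of rows, each a list of 3 entries, a list of its own where there are three numbers: the closure, from -1 (fully open) to 1 (shut), then the shift along the world's x, y, z scaled (see below), then the turn, a rotation vector about the world's x, y, z scaled (see below). A call has 1 to 12 rows; each row is the pose to reach, as a shift and turn from the pose commanded when the call began, turning the shorter way round; what a row does not reach only later rows make up. The controller multiplies each number of a shift by 0.4 m and each number of a turn by 180 degrees. A row lasts 1/12 s, in which the tool goes at most 41.7 mm and 7.16 degrees, less where a joint would pass 70% of its speed; a pose out of reach is approached as far as the arm can. A call with a number of a shift or a turn outside -1 to 1 is refused whole. A call with a gripper value outside its range is refused whole. The fingers move at their own pace and stop on an object; "squeeze" is the grip in N (left out, the last holds). Time passes only in rows, so rows that repeat a pose let the fingers close. It gives the time, the measured TCP pose, the force, the opening and the grip force at its end, in the units of the state.
- ctrl.get_obs(): the state, without advancing time (a new reading comes with each control period).
- ctrl.get_image(name): name is "scene" or "top" or "wrist"; returns the picture (384x512x3 uint8, red, green, blue); there is no depth.
- ctrl.get_calibration(name): a dict with "K" (3x3 intrinsics, pixels), "dist_coeffs" ([k1, k2, p1, p2, k3] as OpenCV has them; the pictures are not rectified), "extrinsics" (4x4, takes a point from world to camera coordinates). Camera axes: x right, y down, z forward; pixel columns grow to the right and rows downward; lengths in m; the calibration is good to about 2 mm. A picture is of the moment at which its call begins: read the wrist's pose just before it. get_calibration takes no time and is no camera call; for the wrist camera it gives the pose at the moment of the call.
- ctrl.finish_job(): hands the job in; it is judged then, once.
The state is a dict: "t": time; "q": joint angles; "dq": joint speeds; "effort": joint torques, N m; "tool_pos": TCP position; "tool_rot": TCP orientation; "contact_force": force on the tool from outside, world axes, zero at the start; "wrist_torque": the same for the moment, N m; "opening": finger opening in m; "grip_force": force on a finger pad.
Only numpy, scipy, OpenCV 4.12 (cv2) and the standard library are available. Lean on these libraries where they do the work, as an engineer would, in place of code of your own. Each camera call takes 0.05 s, during which the arm holds its last target. There are 200 camera calls.

### The job

Take the blue ear defenders off the sloping rest and hang them by their headband over the horizontal bar of the hanging rail, squarely astride the bar with one cup hanging on each side of it, and let go. Then push the orange stop sleeve fully down onto the upright spigot at the bar's free end so that they cannot slip off. Do not drop the ear defenders onto the table, and leave the beige petri dish near the middle of the table and the black objective can standing where they are.

Things in the scene. Friction and masses are not known exactly. Their poses are not given: they have to be found in the camera images.
- ear_defenders: rigid ear defenders 146 (x) x 48 (y) x 146 (z): black headband, ribbed blue grip block on top, two blue cups below. Origin: middle of the underside of the arched band (20 wide in y), which rests on a bar. Cups: 40 to 73 either side in x, +-24 in y, 48 to 108 below the origin, 80 free between them. z points up from cups to grip block; at the start it leans 35 degrees, lying on the rest
- ear_grip (a point): centre of the ear defenders' grip block, 22 above their origin, same axes; the block is 80 (x) x 20 (y) x 32 (z): grip it across its 20 mm, fingertips not below the ear defenders' origin, so that they stay clear of the bar
- sloping_rest: fixed grey tray on a black foot 180 (x) x 130 (y); origin at the centre of the foot's underside. The board, 170 wide, top edge 96 above the table, leans 35 degrees towards the rest's -y, with a ledge and small lip at its foot. The cups of the ear defenders lie on the board and stand on the ledge; band and grip block project past its upper edge. They lift off along their own z
- hanging_rail: fixed steel stand; origin on the table below the middle of the bar. Round horizontal bar 12 in diameter, axis 145 above the table, 220 long, along y. Post at y = -110 on a grey foot plate (x +-45, y -150 to +40, 12 thick); at y = +110, the free end, a round seat with an upright spigot
- bar_top (a point): top of the bar at its middle, 151 above the table, axes as the rail stand (y along the bar)
- spigot_seat (a point): centre of the flat seat (28 mm diameter) at the foot of the upright spigot at the bar's free end, 155 above the table. The spigot is 13 mm in diameter and rises 28 above this point, its last 6 mm tapered.
- stop_sleeve: orange tube standing upright on the table, outer diameter 36, bore 18 right through, 60 high; origin at the centre of its lower end, z along its axis. Mass about 0.06 kg.
- objective_can: black screw can, 41 diameter x 68 high, upright; a bystander. Origin at the centre of its underside.
- petri_dish: round beige petri dish with lid near the middle of the table, 60 diameter x 14 high; a bystander. Origin at the centre of its underside.
There are look-alikes about, which are no part of the job. What is shaped like the stop_sleeve but purple is not meant.

How it is judged:
On the way, in this order (a step that is already met when the one before it is completed fails the run):
1. the ear defenders hang astride the bar, let go (x of ear_defenders in the frame of bar_top between -0.028 and 0.028 m and y of ear_defenders in the frame of bar_top between -0.085 and 0.085 m and z of ear_defenders in the frame of bar_top between -0.008 and 0.008 m and angle between ear_defenders's own z axis and vertical below 0.35 rad and angle between the y axis of ear_defenders and the y axis of hanging_rail, either way round below 0.5 rad and linear speed of ear_defenders below 0.05 m/s and contact force between ear_defenders and the fingers below 0.1 N), for 0.3 s.
2. the stop sleeve sits fully down on the spigot, let go (horizontal distance between stop_sleeve and spigot_seat below 0.006 m and z of stop_sleeve in the frame of spigot_seat between -0.004 and 0.004 m and angle between stop_sleeve's own z axis and vertical below 0.12 rad and linear speed of stop_sleeve below 0.05 m/s and contact force between stop_sleeve and the fingers below 0.1 N), for 0.2 s.
At the end, for the whole second after the job is handed in: Ear defenders at rest astride the bar: crown within 28 mm of it sideways, 85 mm of its middle along it, 8 mm of its top; upright within 20 and square to the bar within 28 degrees. Sleeve upright on the spigot, lower end within 4 mm of the seat, centred within 6 mm (x of ear_defenders in the frame of bar_top between -0.028 and 0.028 m and y of ear_defenders in the frame of bar_top between -0.085 and 0.085 m and z of ear_defenders in the frame of bar_top between -0.008 and 0.008 m and angle between ear_defenders's own z axis and vertical below 0.35 rad and angle between the y axis of ear_defenders and the y axis of hanging_rail, either way round below 0.5 rad and linear speed of each of ear_defenders, stop_sleeve below 0.05 m/s and horizontal distance between stop_sleeve and spigot_seat below 0.006 m and z of stop_sleeve in the frame of spigot_seat between -0.004 and 0.004 m and angle between stop_sleeve's own z axis and vertical below 0.12 rad); the robot touches nothing.
It fails at once if the ear defenders are dropped low (height (world z) of ear_defenders below 0.07 m).
It fails at once if the objective can is pushed away or tipped (distance of objective_can from where it was at the start of the episode above 0.03 m or angle between objective_can's own z axis and vertical above 0.5 rad).
It fails at once if the petri dish is pushed away (distance of petri_dish from where it was at the start of the episode above 0.03 m).
It also fails if it takes over 72 s, if anything falls off the work surface, if the arm or the gripper's body presses on something with over 40 N, if the wrist force passes 120 N, or if a joint passes its speed limit or range.

## Working session

There is one attempt and no reset: what is moved stays moved. The work goes in short steps, Python scripts to look and compute and a tool call to move; the robot and the scene stay as the last step left them, time stands still between calls to the robot, and variables do not carry over. Pictures are saved under pics/ and viewed, at most 13 in all, crops included, and the job is handed in when it is done.

Besides the shell and the picture viewer there is one more tool, called after "Call:" as name(argument=value, ...), one argument or row to a line, values as JSON. jog_arm: Moves the arm, as the interface text tells. Its arguments: {"type":"object","properties":{"deltas":{"type":"array","items":{"type":"array"}},"squeeze":{"type":"number"}},"required":["deltas"]}

```bash
mkdir -p pics; cat > h.py <<'E'
import numpy as np, cv2
from station import ctrl
def grab(n,tag=None):
    c=ctrl.get_calibration(n); im=ctrl.get_image(n)
    if tag: cv2.imwrite(f'pics/{tag}.png',im[:,:,::-1])
    return im,c
def ray(c,px):
    u=cv2.undistortPoints(np.array([[px]],float),np.array(c['K'],float),np.array(c['dist_coeffs'],float))[0,0]
    E=np.array(c['extrinsics']);R,t=E[:3,:3],E[:3,3]
    d=R.T@np.array([u[0],u[1],1]);return -R.T@t,d/np.linalg.norm(d)
def onz(c,px,z):
    o,d=ray(c,px);return o+d*(z-o[2])/d[2]
def tri(obs):
    A=np.zeros((3,3));b=np.zeros(3)
    rs=[ray(c,p) for c,p in obs]
    for o,d in rs:
        P=np.eye(3)-np.outer(d,d);A+=P;b+=P@o
    x=np.linalg.solve(A,b);return x,[float(np.linalg.norm((np.eye(3)-np.outer(d,d))@(x-o))) for o,d in rs]
def proj(c,X):
    E=np.array(c['extrinsics']);return cv2.projectPoints(np.array(X,float).reshape(-1,1,3),cv2.Rodrigues(E[:3,:3])[0],E[:3,3],np.array(c['K'],float),np.array(c['dist_coeffs'],float))[0][:,0]
def blobs(im,lo,hi,amin=30):
    m=cv2.inRange(cv2.cvtColor(im,cv2.COLOR_RGB2HSV),lo,hi)
    n,l,s,ce=cv2.connectedComponentsWithStats(m)
    return m,[(s[i].tolist(),ce[i].round(1).tolist()) for i in range(1,n) if s[i,4]>=amin]
E
python3 - <<'E'
from h import *
a,c=grab('scene');b,d=grab('top')
cv2.imwrite('pics/a.png',a[:,:,::-1]);cv2.imwrite('pics/b.png',b[:,:,::-1])
for c_ in (c,d): o,_=ray(c_,(256,192));print(o.round(3),onz(c_,(256,192),0).round(3),c_['K'][0][0])
for im in (a,b):
    print('or',blobs(im,(5,120,80),(18,255,255))[1]);print('bl',blobs(im,(100,120,40),(125,255,255))[1]);print('pu',blobs(im,(126,60,40),(165,255,255))[1])
print(ctrl.hold_point_z,ctrl.get_obs())
E
```

```text
[-0.018 -0.386  0.832] [0.606 0.101 0.   ] 350.34749653299673
[0.286 0.028 1.231] [ 0.561 -0.     0.   ] 398.86266875495687
or [([290, 118, 19, 14, 60], [299.3, 124.8]), ([461, 124, 14, 13, 81], [467.0, 129.2]), ([288, 129, 20, 6, 30], [296.9, 132.6]), ([300, 142, 9, 17, 35], [303.2, 151.5]), ([447, 170, 15, 10, 49], [453.9, 175.9]), ([226, 212, 12, 21, 215], [232.1, 221.6]), ([119, 280, 11, 42, 146], [123.5, 300.4]), ([111, 282, 7, 19, 47], [114.6, 290.1]), ([115, 302, 7, 18, 46], [118.2, 310.6]), ([0, 311, 33, 57, 954], [15.4, 338.6]), ([148, 326, 27, 58, 783], [163.0, 355.3])]
bl [([185, 155, 30, 16, 226], [199.2, 162.5]), ([350, 154, 144, 52, 395], [422.5, 179.9]), ([170, 172, 12, 14, 86], [175.0, 178.2]), ([453, 237, 47, 39, 941], [475.9, 255.9])]
pu [([334, 71, 15, 73, 127], [340.9, 107.2]), ([213, 195, 12, 21, 198], [218.7, 204.6]), ([205, 229, 14, 22, 230], [211.9, 239.1])]
or [([451, 73, 8, 6, 33], [454.5, 75.7]), ([231, 222, 12, 13, 112], [237.0, 228.0]), ([277, 350, 25, 20, 118], [288.8, 359.1]), ([237, 363, 15, 16, 63], [242.6, 370.7]), ([0, 364, 34, 20, 199], [12.5, 376.
[... 425 characters left out ...]
.0187 {'t': 0.1, 'q': array([ 1.05400744e+00,  5.33168078e-02,  1.61410480e+00, -7.61651666e-06,
        1.47600907e+00, -1.19028592e-01]), 'dq': array([ 1.19258251e-03, -2.88051683e-03, -3.32625245e-03, -1.07729454e-03,
        3.58307951e-04,  7.49656530e-05]), 'effort': array([-5.32428312e-04, -3.94900239e+01, -3.71365070e+01, -1.68501724e-04,
        3.92916423e-03,  8.98201193e-06]), 'tool_pos': array([0.24184388, 0.57572284, 0.23020086]), 'tool_rot': array([-6.20576279e-01, -3.07910988e+00,  2.74571423e-03]), 'contact_force': array([ 0.29311228,  0.40356017, -0.45349351]), 'wrist_torque': array([-0.04245022, -0.03645201, -0.03024154]), 'grip_force': 0.0, 'opening': 0.08525765401632515}
```

View pics/a.png

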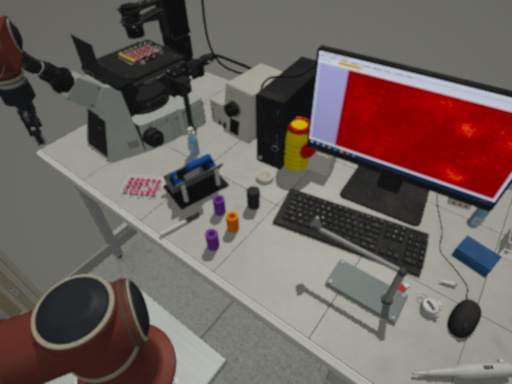

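View pics/b.png

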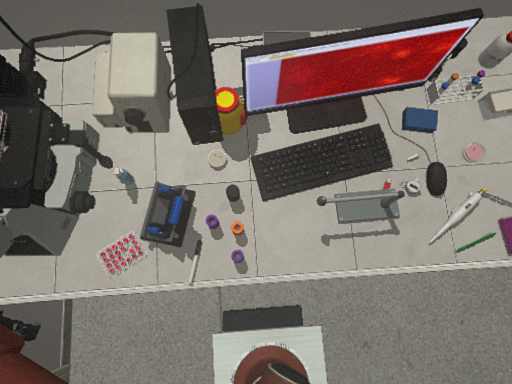

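Scene and top views: ear defenders on the rest (scene ~195,180; top ~170,213), orange sleeve (scene 232,222; top 237,228) between two purple ones, rail with free end at top (322,201) and post at (397,195). Zooming in.

```bash
python3 - <<'E'
from h import *
a=cv2.imread('pics/a.png');b=cv2.imread('pics/b.png')
def z(im,x,y,w,h): return cv2.resize(im[y:y+h,x:x+w],(400,300),interpolation=cv2.INTER_CUBIC)
o=np.vstack([np.hstack([z(a,155,145,80,60),z(a,290,200,136,102)]),np.hstack([z(b,132,170,92,69),z(b,310,165,112,84)])])
cv2.imwrite('pics/c.png',o)
ca,cb=ctrl.get_calibration('scene'),ctrl.get_calibration('top')
print('sleeve z.06',onz(ca,(232,214),.06),onz(cb,(237.5,227.5),.06))
print('blues top@z.1',[onz(cb,p,.1).round(3) for p in [(175.8,209.8),(164.2,188.4),(153,229.6)]])
print('rail',tri([(ca,(317,224)),(cb,(322,201))]),tri([(ca,(400,271)),(cb,(397,195))]))
print('can',onz(ca,(253,190),.068),onz(cb,(232,191),.068))
E
```

```text
sleeve z.06 [0.45016091 0.06857539 0.06      ] [0.44485757 0.06347755 0.06      ]
blues top@z.1 [array([0.503, 0.236, 0.1  ]), array([0.569, 0.267, 0.1  ]), array([0.451, 0.301, 0.1  ])]
rail (array([ 0.48845787, -0.17573357,  0.15793265]), [0.0010876914546733092, 0.0010876914546732218]) (array([ 0.49357711, -0.38764658,  0.14285026]), [0.0015632866348430608, 0.0015632866348431315])
can [0.55579211 0.07331905 0.068     ] [0.55426771 0.07273328 0.068     ]
```

View pics/c.png

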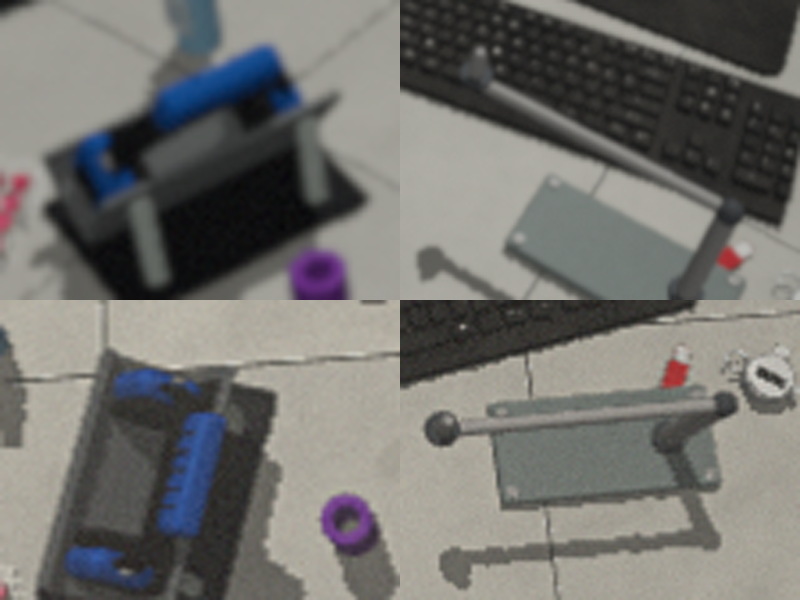

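```bash
cat >> h.py <<'E'
from scipy.spatial.transform import Rotation as Ro
def Rt(zt,yt):
    z=np.array(zt,float);z/=np.linalg.norm(z);y=np.array(yt,float);y-=z*(y@z);y/=np.linalg.norm(y)
    return np.column_stack([np.cross(y,z),y,z])
def go(p,R,o=None):
    o=o or ctrl.get_obs();R0=Ro.from_rotvec(o['tool_rot'])
    return (np.array(p)-o['tool_pos'])/.4,(Ro.from_matrix(R)*R0.inv()).as_rotvec()/np.pi
E
python3 - <<'E'
from h import *
ca,cb=ctrl.get_calibration('scene'),ctrl.get_calibration('top')
g,r=tri([(ca,(198.6,162)),(cb,(176.2,209.8))]);print('block',g,r)
# block ends (scene crop, top crop)
for s,t in [((165,100),(180,230)),((275,60),(208,115))]:
    print(tri([(ca,(155+.2*s[0],145+.2*s[1])),(cb,(132+.23*t[0],170+.23*t[1]))]))
o=ctrl.get_obs();cw=ctrl.get_calibration('wrist');E=np.array(cw['extrinsics']);c=-E[:3,:3].T@E[:3,3]
R0=Ro.from_rotvec(o['tool_rot']).as_matrix()
print('cam in tool',R0.T@(c-o['tool_pos']),'axis in tool',R0.T@E[2,:3],cw['K'][0][0])
h=np.array([-.24,-.97]);h/=np.linalg.norm(h);s,co=np.sin(np.radians(35)),np.cos(np.radians(35))
ze=np.array([*(s*h),co]);R=Rt(-ze,[-h[0],-h[1],0])
tcp=g+ze*(.0187*-1+.16);print(tcp,go(tcp,R), R)
E
```

```text
block [0.49437742 0.22654418 0.14449698] [0.00030341842409172714, 0.0003034184240916899]
(array([0.45741512, 0.23242084, 0.15609941]), [0.0005721682646398537, 0.00057216826463981])
(array([0.53167112, 0.21546885, 0.14357481]), [9.911126768368877e-05, 9.911126768393942e-05])
cam in tool [ 0.08346745  0.00083448 -0.14181671] axis in tool [-3.25446754e-01 -1.74033702e-04  9.45560352e-01] 342.973447986138
[0.4749117  0.14787019 0.26024316] (array([ 0.58266954, -1.06963163,  0.07510576]), array([ 0.1852763 , -0.06149912,  0.04782731])) [[-9.70728319e-01  1.96744104e-01  1.37761705e-01]
 [ 2.40180203e-01  7.95174087e-01  5.56786890e-01]
 [ 2.77555756e-17  5.73576436e-01 -8.19152044e-01]]
```

Call:
jog_arm(
  deltas=[
    [-1,[0.05,-0.05,0.1],[0,0,0]],
    [-1,[0.1,-0.15,0.2],[0.03,-0.01,0.008]],
    [-1,[0.2,-0.25,0.3],[0.06,-0.02,0.016]],
    [-1,[0.25,-0.35,0.3],[0.09,-0.03,0.024]],
    [-1,[0.3,-0.45,0.3],[0.12,-0.04,0.03]],
    [-1,[0.35,-0.55,0.3],[0.15,-0.05,0.04]],
    [-1,[0.4,-0.64,0.3],[0.185,-0.061,0.048]],
    [-1,[0.45,-0.73,0.28],[0.185,-0.061,0.048]],
    [-1,[0.5,-0.82,0.26],[0.185,-0.061,0.048]],
    [-1,[0.54,-0.91,0.23],[0.185,-0.061,0.048]],
    [-1,[0.583,-1.0,0.2],[0.185,-0.061,0.048]],
    [-1,[0.583,-1.0,0.2],[0.185,-0.061,0.048]],
  ],
)

```text
t: 1.1
tool_pos: [0.4704, 0.1846, 0.3138]
tool_rot: [0.355, 2.907, 0.918]
contact_force: [1.2, 0.7, -0.0]
opening: 0.0853
grip_force: 0.0
```

```bash
python3 - <<'E'
from h import *
o=ctrl.get_obs();print(o['tool_pos'],o['q'],np.abs(o['dq']).max())
im,c=grab('wrist','d')
np.savez('w1.npz',im=im,**{k:np.array(c[k]) for k in c})
print(blobs(im,(100,120,40),(125,255,255))[1])
E
```

```text
[0.47040759 0.18458857 0.31379201] [-0.10570988 -0.45113911  1.99481062  0.60619945  1.5145001  -1.44287079] 1.0139504204392946
[([182, 108, 47, 23, 647], [206.3, 117.3]), ([178, 148, 49, 88, 2323], [194.8, 193.1])]
```

View pics/d.png

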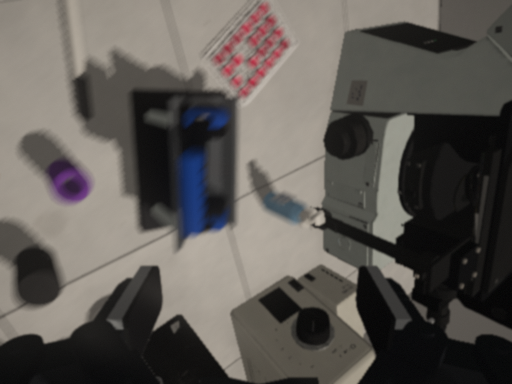

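Wrist view: grip block at about (194,190), left of the finger centre line (~257), board to its right; purple sleeve (68,180), can (38,275).

```bash
python3 - <<'E'
from h import *
g=np.array([.4944,.2265,.1445])
h=np.array([-.222,-.974]);h/=np.linalg.norm(h);s,co=np.sin(np.radians(35)),np.cos(np.radians(35))
ze=np.array([*(s*h),co]);R=Rt(-ze,[-h[0],-h[1],0])
o=ctrl.get_obs();print(np.abs(o['dq']).max())
print(go(g+ze*.09,R,o),g+ze*.09)
E
```

```text
0.18733210489838673
(array([ 0.02494987, -0.00699128, -0.22976004]), array([ 0.0012252 , -0.00104834,  0.00864441])) [0.48292824 0.17616893 0.21822368]
```

Call:
jog_arm(
  deltas=[
    [-0.2,[0.01,-0.005,-0.08],[0.0,0,0.004]],
    [-0.2,[0.02,-0.007,-0.15],[0.0,0,0.008]],
    [-0.2,[0.025,-0.007,-0.2],[0.0,0,0.008]],
    [-0.2,[0.025,-0.007,-0.2],[0.0,0,0.008]],
    [-0.2,[0.025,-0.007,-0.2],[0.0,0,0.008]],
    [-0.2,[0.025,-0.007,-0.2],[0.0,0,0.008]],
  ],
)

```text
t: 1.65
tool_pos: [0.4804, 0.1844, 0.2356]
tool_rot: [0.317, 2.917, 0.922]
contact_force: [-0.4, 0.2, -0.4]
opening: 0.0512
grip_force: 0.0
```

```bash
python3 - <<'E'
from h import *
o=ctrl.get_obs();print(o['tool_pos'],o['opening'],np.abs(o['dq']).max())
im,c=grab('wrist','e')
np.savez('w2.npz',im=im,**{k:np.array(c[k]) for k in c})
m,b=blobs(im,(100,120,40),(125,255,255));print(b)
R=Ro.from_rotvec(o['tool_rot']).as_matrix()
for dz in (0,.05,.09): print('axis',proj(c,o['tool_pos']+R[:,2]*dz))
E
```

```text
[0.48040382 0.18438141 0.23561305] 0.05117633642988752 0.020573534084034926
[([220, 101, 51, 26, 796], [245.5, 111.9]), ([217, 149, 46, 109, 3197], [238.2, 205.9])]
axis [[258.22996488 267.60151772]]
axis [[258.32101911 224.98337976]]
axis [[258.36869228 202.67506615]]
```

View pics/e.png

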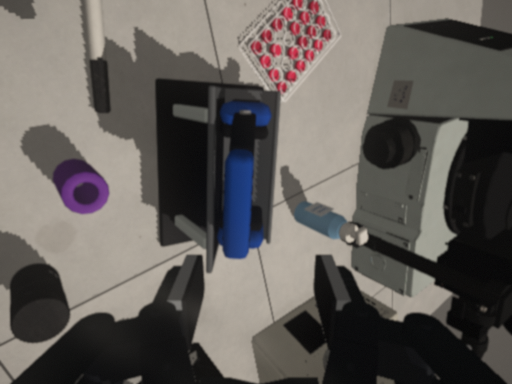

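Wrist: block spans x 224–252, y 149–257, nearly aligned with the image vertical; finger axis at x=258, so I am about 20 px off to the right. Triangulating across the wrist views, scene and top.

```bash
python3 - <<'E'
from h import *
def ld(f):
    d=np.load(f);return d['im'],{k:d[k] for k in('K','dist_coeffs','extrinsics')}
P=[]
for f,r in (('w1.npz',(148,236)),('w2.npz',(149,258))):
    im,c=ld(f);m,_=blobs(im,(100,120,40),(125,255,255))
    n,l,s,_=cv2.connectedComponentsWithStats(m);k=1+np.argmax(s[1:,4]);mm=l==k
    for y in range(r[0],r[1],12): x=np.where(mm[y])[0];print(f,y,x.min(),x.max())
E
```

```text
w1.npz 148 191 195
w1.npz 160 179 204
w1.npz 172 178 204
w1.npz 184 179 204
w1.npz 196 180 206
w1.npz 208 182 207
w1.npz 220 183 225
w1.npz 232 184 198
w2.npz 149 235 243
w2.npz 161 226 253
w2.npz 173 225 252
w2.npz 185 224 252
w2.npz 197 224 251
w2.npz 209 224 251
w2.npz 221 223 250
w2.npz 233 218 262
w2.npz 245 223 259
w2.npz 257 231 243
```

```bash
python3 - <<'E'
from h import *
def ld(f):
    d=np.load(f);return {k:d[k] for k in('K','dist_coeffs','extrinsics')}
c1,c2=ld('w1.npz'),ld('w2.npz');ca,cb=ctrl.get_calibration('scene'),ctrl.get_calibration('top')
t,r=tri([(c1,(192.3,192)),(c2,(237.8,203))]);print('w only',t,r)
t,r=tri([(c1,(192.3,192)),(c2,(237.8,203)),(ca,(198.6,162)),(cb,(176.4,209.8))]);print('all',t,r)
e=[tri([(c1,a),(c2,b)]) for a,b in (((191.2,148),(239.5,149)),((194,236),(236.5,257.5)))];print(e)
# ends via plane at that height
A,B=[onz(c2,p,t[2]) for p in ((239.5,149),(236.5,257.5))];d=B-A;print('len',np.linalg.norm(d),d/np.linalg.norm(d))
d=d[:2]/np.linalg.norm(d[:2]);h=np.array([d[1],-d[0]]);h*=np.sign(-h[1])
s,co=np.sin(np.radians(35)),np.cos(np.radians(35));ze=np.array([*(s*h),co]);R=Rt(-ze,[-h[0],-h[1],0])
for off in (.004,.012):
  g=t-ze*off   # seen face between block centre and top
  tcp=g-ze*.0187;print('g',g,'tcp',tcp,go(tcp,R),go(tcp+ze*.06,R)[0])
print(R.T@(t-ctrl.get_obs()['tool_pos']))
# check drawn w2
print(proj(c2,[g,g+ze*.016]))
E
```

```text
w only [0.48625116 0.21759335 0.16250333] [0.0020735127723917708, 0.0020735127723918475]
all [0.49391624 0.22490988 0.14623236] [0.003066740997576935, 0.0018835638763518717, 0.0010485590099309707, 0.0006518985682629115]
[(array([0.44891643, 0.22676383, 0.16523112]), [0.0013009515512651395, 0.0013009515512650406]), (array([0.53005633, 0.20847332, 0.15725052]), [0.0022711774251542305, 0.0022711774251542595])]
len 0.08528706775828683 [ 0.96380318 -0.26661477  0.        ]
g [0.49452794 0.22712114 0.14295575] tcp [0.49738761 0.23745878 0.12763761] (array([ 0.04163415,  0.13277757, -0.27168067]), array([-0.00020082,  0.00078016, -0.01706906])) [ 0.01869555  0.04985535 -0.14880786]
g [0.49575133 0.23154366 0.13640254] tcp [0.498611   0.2418813  0.12108439] (array([ 0.04469262,  0.14383387, -0.28806371]), array([-0.00020082,  0.00078016, -0.01706906])) [ 0.02175403  0.06091165 -0.1651909 ]
[-0.00189066 -0.0167635   0.09822641]
[[236.99158763 199.94878433]
 [235.71387786 206.56842461]]
```

```bash
python3 - <<'E'
from h import *
d=np.load('w2.npz');c2={k:d[k] for k in('K','dist_coeffs','extrinsics')}
a=np.radians(14.8);h=-np.array([np.sin(a),np.cos(a)])
s,co=np.sin(np.radians(35)),np.cos(np.radians(35));ze=np.array([*(s*h),co]);R=Rt(-ze,[-h[0],-h[1],0])
for z in (.156,.159,.162):
  T=onz(c2,(237.8,203),z);A,B=[onz(c2,p,z) for p in ((239.5,149),(236.5,257.5))]
  g=T-.016*ze;tcp=g-ze*.0187;print(z,np.linalg.norm(A-B),'g',g,'tcp',tcp,'final',go(tcp,R),'pre',go(tcp+ze*.05,R)[0])
E
```

```text
0.156 0.08122892599641118 g [0.49017965 0.23061104 0.14289357] tcp [0.49291953 0.24098108 0.12757542] final (array([ 0.03046393,  0.14158331, -0.27183613]), array([-0.00020532,  0.00077895, -0.01338614])) pre [ 0.01214922  0.07226493 -0.16944212]
0.159 0.07998252191452919 g [0.48854834 0.22909631 0.14589357] tcp [0.49128822 0.23946634 0.13057542] final (array([ 0.02638565,  0.13779648, -0.26433613]), array([-0.00020532,  0.00077895, -0.01338614])) pre [ 0.00807095  0.06847809 -0.16194212]
0.162 0.07873611783264726 g [0.48691703 0.22758158 0.14889357] tcp [0.48965691 0.23795161 0.13357542] final (array([ 0.02230738,  0.13400965, -0.25683613]), array([-0.00020532,  0.00077895, -0.01338614])) pre [ 0.00399267  0.06469126 -0.15444212]
```

Call:
jog_arm(
  deltas=[
    [-0.2,[0.005,0.035,-0.08],[0,0,-0.013]],
    [-0.2,[0.009,0.07,-0.165],[0,0,-0.013]],
    [-0.2,[0.009,0.07,-0.165],[0,0,-0.013]],
    [-0.2,[0.009,0.07,-0.165],[0,0,-0.013]],
    [-0.2,[0.009,0.07,-0.165],[0,0,-0.013]],
  ],
)

```text
t: 2.12
tool_pos: [0.485, 0.2121, 0.171]
tool_rot: [0.374, 2.897, 0.916]
contact_force: [0.0, 0.2, 0.0]
opening: 0.0516
grip_force: 0.0
```

```bash
python3 - <<'E'
from h import *
o=ctrl.get_obs();print(o['tool_pos'],np.abs(o['dq']).max())
im,c=grab('wrist','f');np.savez('w3.npz',im=im,**{k:np.array(c[k]) for k in c})
m,b=blobs(im,(100,120,40),(125,255,255));print(b)
R=Ro.from_rotvec(o['tool_rot']).as_matrix()
for dz in (0,.0153,.05): print('axis',proj(c,o['tool_pos']+R[:,2]*dz))
n,l,s,_=cv2.connectedComponentsWithStats(m);k=1+np.argmax(s[1:,4])
for y in range(s[k,1],s[k,1]+s[k,3],12): x=np.where(l[y]==k)[0];print(y,x.min(),x.max())
E
```

```text
[0.48496549 0.21211235 0.17095087] 0.021236397372538258
[([226, 104, 66, 33, 1337], [258.2, 118.1]), ([227, 174, 56, 146, 5563], [256.2, 246.3])]
axis [[258.20989636 267.72800241]]
axis [[258.24300274 252.2392441 ]]
axis [[258.30106243 225.08066748]]
174 249 265
186 241 275
198 239 277
210 238 276
222 238 276
234 238 276
246 238 276
258 238 275
270 227 282
282 237 277
294 239 272
306 239 271
318 246 266
```

View pics/f.png

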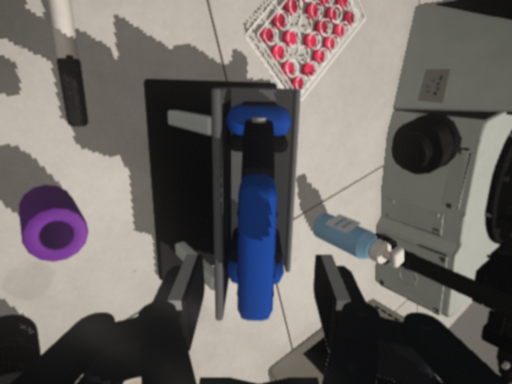

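Block centred (257,247) between the pads (axis 258,252 at its face). Advance along the tool axis and close.

```bash
python3 - <<'E'
from h import *
o=ctrl.get_obs();R=Ro.from_rotvec(o['tool_rot']).as_matrix();print(R)
print('advance46',R[:,2]*.046/.4, 'lift 70',-R[:,2]*.07/.4)
E
```

```text
[[-0.96695988  0.20633535  0.14971412]
 [ 0.25489849  0.79157627  0.55536814]
 [-0.00391806  0.57518061 -0.81801706]]
advance46 [ 0.01721712  0.06386734 -0.09407196] lift 70 [-0.02619997 -0.09718942  0.14315299]
```

Call:
jog_arm(
  deltas=[
    [-0.2,[0.006,0.021,-0.031],[0,0,0]],
    [-0.2,[0.011,0.042,-0.062],[0,0,0]],
    [-0.2,[0.017,0.064,-0.094],[0,0,0]],
    [-0.2,[0.017,0.064,-0.094],[0,0,0]],
    [-0.2,[0.017,0.064,-0.094],[0,0,0]],
    [0.3,[0.017,0.064,-0.094],[0,0,0]],
    [0.6,[0.017,0.064,-0.094],[0,0,0]],
    [1,[0.017,0.064,-0.094],[0,0,0]],
    [1,[0.017,0.064,-0.094],[0,0,0]],
    [1,[0.017,0.064,-0.094],[0,0,0]],
    [1,[0.017,0.064,-0.094],[0,0,0]],
  ],
  squeeze=60,
)

```text
t: 3.08
tool_pos: [0.4915, 0.2372, 0.1324]
tool_rot: [0.376, 2.898, 0.916]
contact_force: [-3.1, -5.2, 6.3]
opening: 0.0189
grip_force: 59.4
```

Call:
jog_arm(
  deltas=[
    [1,[-0.004,-0.014,0.02],[0,0,0]],
    [1,[-0.008,-0.028,0.04],[0,0,0]],
    [1,[-0.013,-0.049,0.072],[0,0,0]],
    [1,[-0.02,-0.073,0.108],[0,0,0]],
    [1,[-0.026,-0.097,0.143],[0,0,0]],
    [1,[-0.033,-0.122,0.18],[0,0,0]],
    [1,[-0.039,-0.146,0.215],[0,0,0]],
    [1,[-0.046,-0.17,0.25],[0,0,0]],
    [1,[-0.052,-0.194,0.286],[0,0,0]],
    [1,[-0.052,-0.194,0.286],[0,0,0]],
  ],
)

```text
t: 3.92
tool_pos: [0.4705, 0.1584, 0.2478]
tool_rot: [0.376, 2.897, 0.912]
contact_force: [0.0, -0.5, -1.1]
opening: 0.0192
grip_force: 58.9
```

```bash
python3 - <<'E'
from h import *
o=ctrl.get_obs();print(o['tool_pos'],o['opening'],np.abs(o['dq']).max())
# rail, fine: thresholds along bar in top/scene
ca,cb=ctrl.get_calibration('scene'),ctrl.get_calibration('top')
# crops: scene bar pixel=290+.34*u,200+.34*v ; top=310+.28u,165+.28(v-300)
S=lambda u,v:(290+.34*u,200+.34*v); T=lambda u,v:(310+.28*u,165+.28*(v-300))
fe=tri([(ca,S(80,55)),(cb,T(440,428))]);print('spigot/top',fe)
for p in (T(440-400,428),T(80,425),T(200,417),T(320,408)): print(onz(cb,p,.148).round(4))
for p in (S(110,90),S(200,130),S(300,175)): print('scene',onz(ca,p,.148).round(4))
hd=np.array([-.03,1.,0]);R=Rt([0,0,-1],hd);print(go([.49,-.02,.33],R,o), go([.49,-.28,.33],R,o))
E
```

```text
[0.4705491  0.15840804 0.24779993] 0.019217087863415905 0.05588847504916325
spigot/top (array([ 0.36199306, -0.28999761,  0.43739047]), [0.07228277293796664, 0.07228277293796659])
[ 0.4902 -0.1746  0.148 ]
[ 0.4903 -0.2057  0.148 ]
[ 0.49   -0.2986  0.148 ]
[ 0.4905 -0.3912  0.148 ]
scene [ 0.4941 -0.2041  0.148 ]
scene [ 0.5016 -0.2818  0.148 ]
scene [ 0.5089 -0.3629  0.148 ]
(array([ 0.04862725, -0.4460201 ,  0.20550018]), array([-0.19359256,  0.02360902,  0.08875488])) (array([ 0.04862725, -1.0960201 ,  0.20550018]), array([-0.19359256,  0.02360902,  0.08875488]))
```

```bash
python3 - <<'E'
from h import *
a=cv2.imread('pics/a.png');b=cv2.imread('pics/b.png')
ca,cb=ctrl.get_calibration('scene'),ctrl.get_calibration('top')
g=b.max(2).astype(int)
for x in (330,340,350,360,370,380): print('top',x,188,g[188:210,x].tolist())
g=a.max(2).astype(int)
for x in (325,335,345,360,375,390):
    y0=int(232+(x-325)*.5)-12; print('scene',x,y0,g[y0:y0+24,x].tolist())
E
```

```text
top 330 188 [171, 171, 162, 172, 172, 169, 170, 168, 169, 168, 146, 148, 151, 116, 92, 171, 176, 176, 171, 170, 173, 169]
top 340 188 [168, 160, 169, 162, 167, 132, 119, 115, 114, 110, 147, 147, 122, 84, 114, 120, 117, 120, 117, 110, 119, 117]
top 350 188 [168, 173, 168, 166, 135, 114, 117, 118, 112, 148, 145, 125, 90, 118, 119, 121, 119, 117, 113, 116, 120, 118]
top 360 188 [167, 172, 169, 138, 120, 114, 113, 110, 147, 150, 131, 88, 110, 124, 118, 118, 112, 117, 120, 118, 120, 112]
top 370 188 [173, 169, 142, 114, 116, 115, 103, 144, 147, 127, 87, 92, 113, 114, 112, 120, 114, 119, 118, 114, 117, 117]
top 380 188 [168, 149, 114, 111, 109, 110, 146, 149, 132, 100, 100, 117, 111, 98, 93, 89, 84, 90, 110, 118, 117, 113]
scene 325 220 [35, 38, 51, 58, 53, 44, 35, 37, 65, 107, 134, 134, 115, 94, 75, 58, 46, 43, 43, 42, 36, 34, 53, 95]
scene 335 225 [34, 46, 58, 49, 40, 34, 39, 50, 73, 107, 135, 137, 119, 97, 80, 65, 50, 46, 43, 37, 43, 79, 129, 160]
scene 345 230 [45, 43, 39, 36, 37, 44, 49, 51, 62, 96, 129, 139, 123, 102, 83, 67, 51, 44, 35, 46, 87, 133, 160, 169]
scene 360 237 [45, 42, 31, 31, 37, 43, 46, 40, 37, 60, 105, 134, 137, 119, 98, 81, 58, 44, 61, 88, 118, 145, 158, 164]
scene 375 245 [36, 45, 44, 44, 45, 46, 48, 51, 55, 79, 117, 137, 133, 113, 93, 80, 99, 138, 163, 170, 171, 172, 172, 173]
scene 390 252 [52, 54, 50, 37, 33, 35, 43, 44, 44, 52, 84, 122, 136, 127, 108, 96, 114, 146, 164, 168, 169, 169, 169, 169]
```

Call:
jog_arm(
  deltas=[
    [1,[0.01,-0.08,0.1],[-0.039,0.005,0.018]],
    [1,[0.015,-0.16,0.2],[-0.077,0.009,0.035]],
    [1,[0.02,-0.24,0.2],[-0.116,0.014,0.053]],
    [1,[0.03,-0.3,0.2],[-0.155,0.019,0.071]],
    [1,[0.04,-0.36,0.2],[-0.194,0.024,0.089]],
    [1,[0.05,-0.4,0.2],[-0.194,0.024,0.089]],
    [1,[0.05,-0.44,0.2],[-0.194,0.024,0.089]],
    [1,[0.05,-0.44,0.2],[-0.194,0.024,0.089]],
    [1,[0.05,-0.44,0.2],[-0.194,0.024,0.089]],
    [1,[0.05,-0.44,0.2],[-0.194,0.024,0.089]],
  ],
)

```text
t: 4.75
tool_pos: [0.4893, -0.0154, 0.324]
tool_rot: [0.045, -3.134, -0.001]
contact_force: [-0.3, 0.1, -2.1]
opening: 0.0192
grip_force: 59.8
```

```bash
python3 - <<'E'
from h import *
o=ctrl.get_obs();print(o['tool_pos'],o['opening'],np.abs(o['dq']).max(),o['q'])
im,c=grab('wrist','g1');np.savez('w4.npz',im=im,**{k:np.array(c[k]) for k in c})
cv2.imwrite('pics/g.png',im[:,:,::-1])
E
```

```text
[ 0.48926673 -0.01544285  0.32399266] 0.019160154770959104 0.006845057391703106 [-1.83037980e-01 -3.09772068e-01  1.79077068e+00 -1.18523512e-03
  1.66823546e+00 -1.78287134e+00]
```

View pics/g.png

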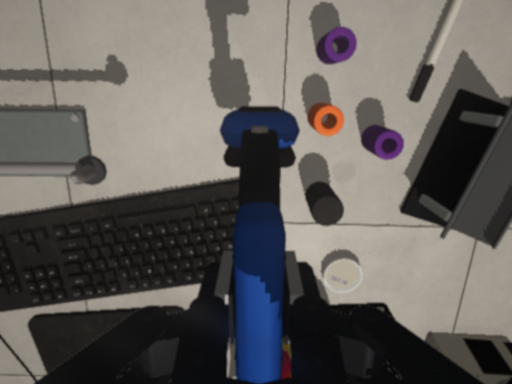

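```bash
python3 - <<'E'
from h import *
ca,cb=ctrl.get_calibration('scene'),ctrl.get_calibration('top')
d=np.load('w4.npz');cw={k:d[k] for k in('K','dist_coeffs','extrinsics')};im=d['im']
t=[(330,200.2),(340,199.5),(350,198.9),(360,198),(370,197.2),(380,196)]
s=[(325,231.4),(335,236.5),(345,241.5),(360,249.3),(375,257),(390,265)]
g=im.max(2).astype(int)
w=[]
for x in range(5,72,11): print(x,g[156:184,x].tolist())
# free height: planes through bar from each view; intersect -> bar line
def plane(c,ps):
    N=np.linalg.svd(np.array([ray(c,p)[1] for p in ps]))[2][2];return N,N@ray(c,ps[0])[0]
for z in (.145,): 
    for n,c,ps in(('t',cb,t),('s',ca,s)):
        X=np.array([onz(c,p,z) for p in ps]);k=np.polyfit(X[:,1],X[:,0],1);print(n,'x at y=-.175,-.283,-.39',np.polyval(k,[-.175,-.283,-.39]),k[0])
P=[plane(cb,t),plane(ca,s)]
for y in (-.2,-.283,-.36):
    A=np.array([P[0][0][[0,2]],P[1][0][[0,2]]]);print(y,np.linalg.solve(A,[P[i][1]-P[i][0][1]*y for i in(0,1)]))
r,_=blobs(im,(5,150,80),(18,255,255)),0;print(r[0][1])
gg=cv2.GaussianBlur(cv2.cvtColor(im,cv2.COLOR_RGB2GRAY),(3,3),0)
print('dark end');print(cv2.resize(gg[150:190,64:112],(24,20),interpolation=cv2.INTER_AREA))
E
```

```text
5 [98, 98, 99, 98, 96, 88, 74, 71, 79, 94, 106, 113, 122, 128, 132, 133, 131, 122, 110, 113, 134, 151, 158, 159, 158, 157, 158, 158]
16 [98, 97, 98, 98, 96, 86, 75, 72, 80, 92, 104, 114, 123, 128, 132, 134, 132, 125, 114, 114, 135, 155, 160, 159, 159, 160, 161, 160]
27 [98, 98, 99, 100, 98, 89, 77, 71, 79, 92, 105, 114, 123, 130, 133, 136, 133, 126, 111, 108, 131, 154, 160, 161, 162, 161, 161, 160]
38 [101, 100, 99, 101, 99, 92, 79, 73, 78, 92, 104, 114, 122, 130, 135, 135, 134, 127, 114, 113, 133, 155, 160, 162, 161, 159, 158, 158]
49 [102, 102, 101, 102, 101, 91, 78, 72, 80, 92, 103, 113, 123, 130, 134, 137, 135, 128, 114, 113, 134, 156, 161, 161, 161, 160, 159, 160]
60 [101, 102, 101, 102, 100, 91, 78, 72, 78, 91, 103, 114, 123, 131, 135, 137, 136, 128, 115, 109, 121, 141, 154, 159, 159, 160, 161, 161]
71 [103, 104, 104, 105, 104, 100, 85, 75, 79, 89, 103, 114, 124, 130, 132, 124, 107, 88, 78, 85, 103, 123, 135, 142, 148, 153, 157, 158]
t x at y=-.175,-.283,-.39 [0.49005916 0.49139488 0.49271822] -0.012367722017211044
s x at y=-.175,-.283,-.39 [0.49042075 0.49308707 0.4957287 ] -0
[... 2478 characters left out ...]
03 112 111 116 113  95  79  75  72  68  68  70  71  69  65  62  62
   62  61  93 149 164 164]
 [142 115 130 136 133 130 113  93  86  81  75  73  72  68  64  61  61  61
   63  81 125 158 164 165]
 [146 117 133 145 138 129 117 102  94  88  79  71  65  62  61  61  62  66
   85 125 154 162 164 165]
 [147 121 126 148 144 129 117 110 110 112 102  86  75  69  68  73  84 103
  133 154 161 162 163 164]
 [150 126 120 147 150 144 139 138 141 147 145 137 128 116 114 124 136 147
  157 160 161 162 163 164]
 [151 129 116 144 151 151 152 153 154 156 158 157 156 154 153 155 158 159
  159 160 160 161 162 164]
 [153 134 113 138 151 152 152 153 154 156 157 158 159 159 159 158 158 159
  159 160 160 159 161 163]]
```

Call:
jog_arm(
  deltas=[
    [1,[0.002,-0.06,0],[0,0,0]],
    [1,[0.002,-0.15,0],[0,0,0]],
    [1,[0.002,-0.24,0],[0,0,0]],
    [1,[0.002,-0.33,0],[0,0,0]],
    [1,[0.002,-0.42,0],[0,0,0]],
    [1,[0.002,-0.51,0],[0,0,0]],
    [1,[0.002,-0.59,0],[0,0,0]],
    [1,[0.002,-0.65,0],[0,0,0]],
    [1,[0.002,-0.675,0],[0,0,0]],
    [1,[0.002,-0.675,0],[0,0,0]],
    [1,[0.002,-0.675,0],[0,0,0]],
  ],
)

```text
t: 5.72
tool_pos: [0.4905, -0.2851, 0.3246]
tool_rot: [0.045, -3.135, -0.001]
contact_force: [-0.8, 0.1, -2.5]
opening: 0.0191
grip_force: 60.2
```

```bash
python3 - <<'E'
from h import *
d=np.load('w4.npz');c={k:d[k] for k in('K','dist_coeffs','extrinsics')}
print([onz(c,p,.145) for p in((5,168.6),(60,168.7))], 'seat?',onz(c,(91,169.5),.155),'sleeve',onz(c,(327,120),.06))
o=ctrl.get_obs();print(o['tool_pos'],o['opening'])
a,_=grab('scene','s1');b,_=grab('top','t1');w,_=grab('wrist')
cv2.imwrite('pics/i.png',np.vstack([np.hstack([cv2.resize(a[150:330,240:480],(400,300)),cv2.resize(b[150:270,260:420],(400,300))]),np.hstack([cv2.resize(w,(400,300)),np.zeros((300,400,3),np.uint8)])])[:,:,::-1])
E
```

```text
[array([ 0.49215398, -0.25906403,  0.145     ]), array([ 0.49077172, -0.20598421,  0.145     ])] seat? [ 0.48813103 -0.17126239  0.155     ] sleeve [0.44578752 0.06346264 0.06      ]
[ 0.49051505 -0.2851401   0.3246456 ] 0.01909189864819009
```

View pics/i.png

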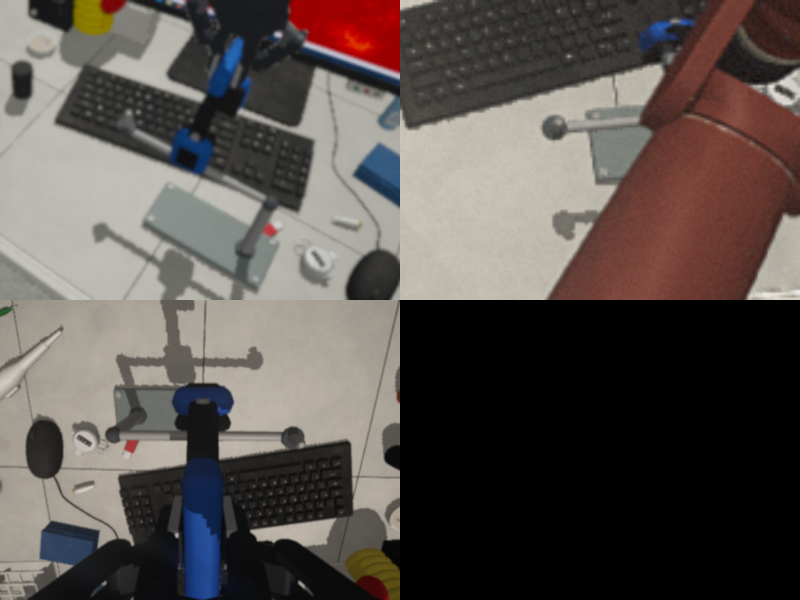

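Ear defenders held upright above the bar's middle: wrist view (quarter-size panel) shows post at x≈113, spigot ≈293, held band ≈204. Lowering.

Call:
jog_arm(
  deltas=[
    [1,[0.002,0,-0.05],[0,0,0]],
    [1,[0.002,0,-0.11],[0,0,0]],
    [1,[0.002,0,-0.17],[0,0,0]],
    [1,[0.002,0,-0.23],[0,0,0]],
    [1,[0.002,0,-0.29],[0,0,0]],
    [1,[0.002,0,-0.34],[0,0,0]],
    [1,[0.002,0,-0.37],[0,0,0]],
    [1,[0.002,0,-0.385],[0,0,0]],
    [1,[0.002,0,-0.39],[0,0,0]],
    [1,[0.002,0,-0.39],[0,0,0]],
  ],
)

```text
t: 6.7
tool_pos: [0.4917, -0.2858, 0.1697]
tool_rot: [0.046, -3.136, 0.002]
contact_force: [-0.4, -0.3, -2.0]
opening: 0.0194
grip_force: 60.1
```

Call:
jog_arm(
  deltas=[
    [1,[0,0,-0.005],[0,0,0]],
    [1,[0,0,-0.01],[0,0,0]],
    [1,[0,0,-0.015],[0,0,0]],
    [1,[0,0,-0.015],[0,0,0]],
  ],
)

```text
t: 7.03
tool_pos: [0.4913, -0.2861, 0.1631]
tool_rot: [0.045, -3.135, 0.001]
contact_force: [0.7, 0.1, -2.6]
opening: 0.0187
grip_force: 60.1
```

Call:
jog_arm(
  deltas=[
    [1,[0,0,-0.004],[0,0,0]],
    [1,[0,0,-0.008],[0,0,0]],
    [1,[0,0,-0.008],[0,0,0]],
  ],
)

```text
t: 7.28
tool_pos: [0.491, -0.2859, 0.1593]
tool_rot: [0.045, -3.134, 0.001]
contact_force: [-0.0, 0.4, -3.1]
opening: 0.0191
grip_force: 60.1
```

Call:
jog_arm(
  deltas=[
    [1,[0,0,-0.003],[0,0,0]],
    [1,[0,0,-0.005],[0,0,0]],
    [1,[0,0,-0.005],[0,0,0]],
  ],
)

```text
t: 7.53
tool_pos: [0.4913, -0.286, 0.1582]
tool_rot: [0.045, -3.135, 0.002]
contact_force: [-0.9, 0.2, -1.1]
opening: 0.0189
grip_force: 60.6
```

Call:
jog_arm(
  deltas=[
    [1,[0,0,-0.003],[0,0,0]],
    [1,[0,0,-0.003],[0,0,0]],
    [1,[0,0,-0.003],[0,0,0]],
  ],
)

```text
t: 7.78
tool_pos: [0.4914, -0.2861, 0.1581]
tool_rot: [0.045, -3.135, 0.002]
contact_force: [-2.8, 1.6, 5.5]
opening: 0.0187
grip_force: 61.4
```

Contact at the predicted height. Open gently to about 50 mm.

Call:
jog_arm(
  deltas=[
    [0.4,[0,0,0],[0,0,0]],
    [0.3,[0,0,0],[0,0,0]],
    [0.1,[0,0,0],[0,0,0]],
    [-0.2,[0,0,0],[0,0,0]],
    [-0.2,[0,0,0],[0,0,0]],
    [-0.2,[0,0,0],[0,0,0]],
    [-0.2,[0,0,0],[0,0,0]],
    [-0.2,[0,0,0],[0,0,0]],
    [-0.2,[0,0,0.01],[0,0,0]],
    [-0.2,[0,0,0.03],[0,0,0]],
    [-0.2,[0,0,0.06],[0,0,0]],
    [-0.2,[0,0,0.06],[0,0,0]],
  ],
)

```text
t: 8.78
tool_pos: [0.4927, -0.2871, 0.1845]
tool_rot: [0.045, -3.139, 0.007]
contact_force: [0.8, -0.6, 1.2]
opening: 0.0507
grip_force: 0.0
```

Call:
jog_arm(
  deltas=[
    [-0.2,[0,0,0.05],[0,0,0]],
    [-0.2,[0,0,0.1],[0,0,0]],
    [-0.2,[0,0,0.18],[0,0,0]],
    [-0.2,[0,0,0.26],[0,0,0]],
    [-0.2,[0,0.05,0.3],[0,0,0]],
    [-0.2,[0,0.13,0.3],[0,0,0]],
    [-0.2,[0,0.22,0.3],[0,0,0]],
    [-0.2,[-0.02,0.3,0.3],[0,0,0]],
    [-0.2,[-0.04,0.38,0.3],[0,0,0]],
    [-0.2,[-0.06,0.45,0.3],[0,0,0]],
    [-0.2,[-0.06,0.45,0.3],[0,0,0]],
    [-0.2,[-0.06,0.45,0.3],[0,0,0]],
  ],
)

```text
t: 9.78
tool_pos: [0.4673, -0.1051, 0.3016]
tool_rot: [0.049, -3.137, 0.003]
contact_force: [0.2, 0.2, 0.6]
opening: 0.0511
grip_force: 0.0
```

```bash
python3 - <<'E'
from h import *
o=ctrl.get_obs();print(o['tool_pos'],o['opening'],np.abs(o['dq']).max())
a,ca=grab('scene','s2');b,cb=grab('top','t2');w,c=grab('wrist','w5');np.savez('w5.npz',im=w,**{k:np.array(c[k]) for k in c})
cv2.imwrite('pics/j.png',np.vstack([np.hstack([cv2.resize(a[150:330,240:480],(400,300)),cv2.resize(b[150:270,260:420],(400,300))]),np.hstack([cv2.resize(w,(400,300)),np.zeros((300,400,3),np.uint8)])])[:,:,::-1])
for n,im in (('s',a),('t',b),('w',w)): print(n,blobs(im,(5,150,80),(18,255,255),60)[1])
E
```

```text
[ 0.46731463 -0.10514709  0.30155863] 0.05108640559608458 0.035945387266176014
s [([279, 32, 29, 18, 90], [293.5, 41.6]), ([138, 74, 24, 12, 65], [147.8, 79.4]), ([462, 124, 13, 13, 87], [467.1, 129.3]), ([226, 212, 12, 21, 201], [232.1, 221.7]), ([57, 261, 12, 17, 77], [62.4, 268.9]), ([89, 261, 15, 13, 61], [95.4, 268.0])]
t [([232, 222, 11, 13, 89], [237.2, 227.8])]
w [([381, 124, 47, 36, 987], [405.6, 140.7])]
```

View pics/j.png

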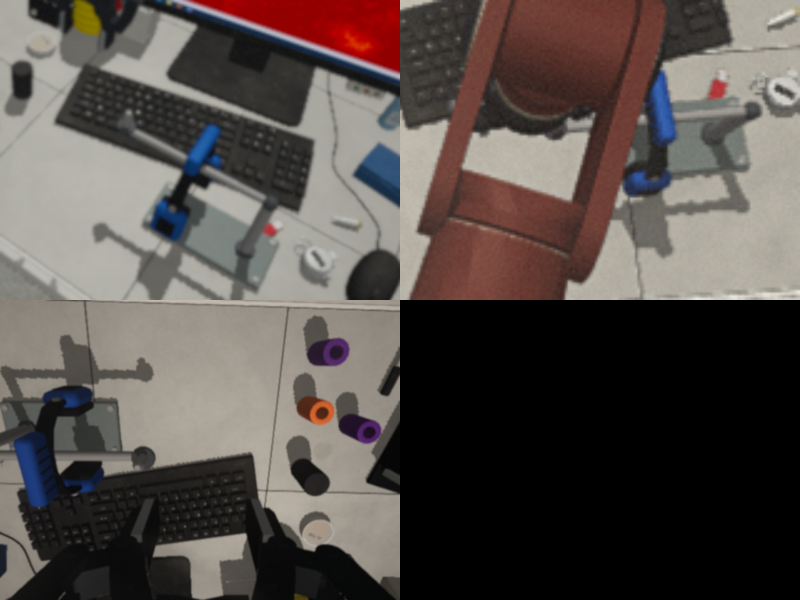

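Ear defenders hang astride mid-bar, released. Now place the wrist camera straight above the spigot to measure it.

Call:
jog_arm(
  deltas=[
    [-0.2,[0.09,-0.06,0],[0,0,0]],
    [-0.2,[0.18,-0.12,0],[0,0,0]],
    [-0.2,[0.26,-0.168,0],[0,0,0]],
    [-0.2,[0.26,-0.168,0],[0,0,0]],
    [-0.2,[0.26,-0.168,0],[0,0,0]],
    [-0.2,[0.26,-0.168,0],[0,0,0]],
  ],
)

```text
t: 10.43
tool_pos: [0.5711, -0.1741, 0.2998]
tool_rot: [0.043, -3.133, 0.0]
contact_force: [-0.7, -0.0, -0.0]
opening: 0.0511
grip_force: 0.0
```

```bash
python3 - <<'E'
from h import *
o=ctrl.get_obs();print(o['tool_pos'],np.abs(o['dq']).max())
w,c=grab('wrist','w6');np.savez('w6.npz',im=w,**{k:np.array(c[k]) for k in c})
p=proj(c,[[.489,-.172,.155],[.489,-.172,.183]]);print(p)
x,y=p[0].astype(int);cv2.imwrite('pics/k.png',cv2.resize(w[max(0,y-50):y+50,x-50:x+50],(600,600),interpolation=cv2.INTER_CUBIC)[:,:,::-1]);print('origin',x-50,max(0,y-50))
E
```

```text
[ 0.57113587 -0.17412588  0.29983671] 0.053349212512619835
[[263.36650132  82.98201537]
 [263.87695     82.98047235]]
origin 213 32
```

View pics/k.png

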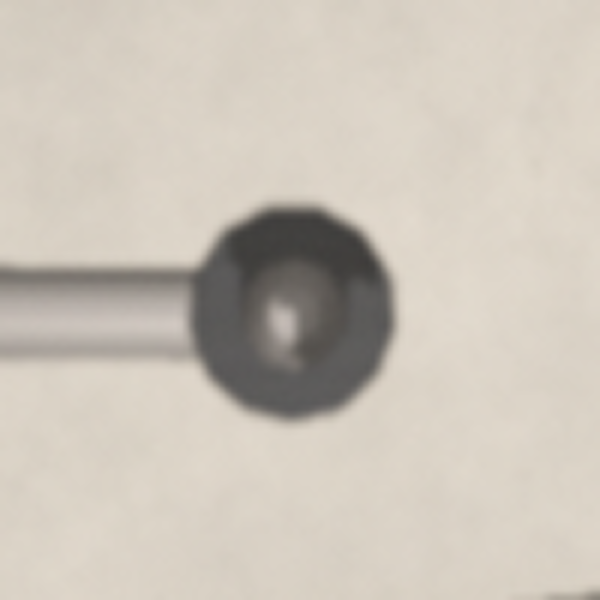

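Seat circle in the crop: x 191–394, y 205–417 (centre ≈ full-image 261.3, 83.4), spigot concentric on it.

Call:
jog_arm(
  deltas=[
    [-0.2,[-0.01,0.08,0],[0,0,0]],
    [-0.2,[-0.03,0.16,0],[0,0,0]],
    [-0.2,[-0.05,0.25,0],[0,0,0]],
    [-0.2,[-0.07,0.34,0],[0,0,0]],
    [-0.2,[-0.09,0.43,0],[0,0,0]],
    [-0.2,[-0.11,0.52,0],[0,0,0]],
    [-0.2,[-0.11,0.595,0],[0,0,0]],
    [-0.2,[-0.11,0.595,0],[0,0,0]],
    [-0.2,[-0.11,0.595,0],[0,0,0]],
    [-0.2,[-0.11,0.595,0],[0,0,0]],
  ],
)

```text
t: 11.32
tool_pos: [0.5267, 0.0646, 0.3015]
tool_rot: [0.046, -3.137, 0.002]
contact_force: [0.0, 0.6, -0.1]
opening: 0.0509
grip_force: 0.0
```

```bash
python3 - <<'E'
from h import *
def ld(f):
    d=np.load(f);return d['im'],{k:d[k] for k in('K','dist_coeffs','extrinsics')}
c6=ld('w6.npz')[1];c4=ld('w4.npz')[1];i5,c5=ld('w5.npz')
for z in(.155,): 
    S=onz(c6,(261.3,83.4),z);e=[onz(c6,p,z) for p in((244.4,83.4),(278.2,83.4))];print('seat',S,'diam',np.linalg.norm(e[0]-e[1]))
print('tri',tri([(c6,(261.3,83.4)),(c4,(91,170))]))
o=ctrl.get_obs();print(o['tool_pos'],np.abs(o['dq']).max())
w,c=grab('wrist','w7');np.savez('w7.npz',im=w,**{k:np.array(c[k]) for k in c})
m,b=blobs(w,(5,130,60),(20,255,255),100);print(b)
for n,im in(('w7',w),):
    m=cv2.inRange(cv2.cvtColor(w,cv2.COLOR_RGB2HSV),(5,130,60),(20,255,255))
    cs,hi=cv2.findContours(m,cv2.RETR_CCOMP,cv2.CHAIN_APPROX_NONE)
    for q in cs:
        if len(q)>25:
            (u,v),r=cv2.minEnclosingCircle(q);el=cv2.fitEllipse(q);print('circ',(u,v),r,'ell',el,onz(c,el[0],.06))
b=cv2.boundingRect(max(cs,key=len));print(b)
x,y=b[0]-12,max(0,b[1]-12);cv2.imwrite('pics/l.png',w[y:y+90,x:x+90,::-1])
E
```

```text
seat [ 0.48935935 -0.1736323   0.155     ] diam 0.026869230539448494
tri (array([ 0.48954039, -0.173509  ,  0.15076606]), [0.00019983571249146398, 0.0001998357124913136])
[0.52674999 0.06464736 0.30150939] 0.025226782860122473
[([246, 67, 32, 34, 700], [261.4, 83.3])]
circ (223.5, 357.0) 20.155742645263672 ell ((221.1270751953125, 358.3130187988281), (11.841384887695312, 44.3606071472168), 12.390053749084473) [0.81390174 0.02040543 0.06      ]
circ (261.3333435058594, 83.5) 17.147335052490234 ell ((261.3678283691406, 83.45387268066406), (31.61924171447754, 33.68791961669922), 176.0723419189453) [0.44597932 0.06547751 0.06      ]
circ (261.0655822753906, 83.97541046142578) 8.544387817382812 ell ((261.1905212402344, 83.89300537109375), (16.07526397705078, 16.345182418823242), 13.450482368469238) [0.44642731 0.06530313 0.06      ]
(246, 67, 32, 34)
```

Sleeve top centre (0.446, 0.065), seat (0.489, −0.174). Go over the sleeve, turned −54° to keep the fingers away from the purple ones.

Call:
jog_arm(
  deltas=[
    [-0.2,[-0.04,0.002,-0.04],[0,0,-0.0375]],
    [-0.2,[-0.08,0.002,-0.1],[0,0,-0.075]],
    [-0.2,[-0.12,0.002,-0.16],[0,0,-0.1125]],
    [-0.2,[-0.16,0.002,-0.22],[0,0,-0.15]],
    [-0.2,[-0.2,0.002,-0.28],[0,0,-0.1875]],
    [-0.2,[-0.201,0.002,-0.34],[0,0,-0.225]],
    [-0.2,[-0.201,0.002,-0.4],[0,0,-0.2625]],
    [-0.2,[-0.201,0.002,-0.42],[0,0,-0.3]],
    [-0.2,[-0.201,0.002,-0.42],[0,0,-0.3]],
    [-0.2,[-0.201,0.002,-0.42],[0,0,-0.3]],
    [-0.2,[-0.201,0.002,-0.42],[0,0,-0.3]],
  ],
)

```text
t: 12.28
tool_pos: [0.4478, 0.065, 0.1339]
tool_rot: [-1.382, -2.817, -0.005]
contact_force: [-0.8, 0.5, 0.2]
opening: 0.0513
grip_force: 0.0
```

```bash
python3 - <<'E'
from h import *
o=ctrl.get_obs();R=Ro.from_rotvec(o['tool_rot']).as_matrix();print(o['tool_pos'],np.abs(o['dq']).max(),R[:,2],o['q'])
w,c=grab('wrist','w8')
m=cv2.inRange(cv2.cvtColor(w,cv2.COLOR_RGB2HSV),(5,130,60),(20,255,255))
cs,hi=cv2.findContours(m,cv2.RETR_CCOMP,cv2.CHAIN_APPROX_NONE)
for q in cs:
    if len(q)>30: el=cv2.fitEllipse(q);print(el,onz(c,el[0],.06),'n',len(q))
print(go([.4462,.0654,.034],Rt([0,0,-1],R[:,1])), proj(c,[.4462,.0654,.06]))
E
```

```text
[0.44779047 0.06496736 0.1338788 ] 0.012936171174862574 [-0.00223003  0.00448607 -0.99998745] [-0.0234269  -0.29807097  2.0988658   0.00455002  1.34313463 -0.68286122]
((256.2015380859375, 200.11895751953125), (49.90061569213867, 67.83724975585938), 0.41026830673217773) [0.44211173 0.07134959 0.06      ] n 172
(array([-0.00452121,  0.00067944, -0.25047259]), array([-1.43234569e-03, -5.15945457e-04,  6.58825310e-05])) [[255.62758525 210.23389681]]
```

Call:
jog_arm(
  deltas=[
    [-0.2,[-0.003,0.0005,-0.06],[0,0,0]],
    [-0.2,[-0.004,0.0005,-0.12],[0,0,0]],
    [-0.2,[-0.004,0.0005,-0.18],[0,0,0]],
    [-0.2,[-0.004,0.0005,-0.23],[0,0,0]],
    [-0.2,[-0.004,0.0005,-0.25],[0,0,0]],
    [-0.2,[-0.004,0.0005,-0.25],[0,0,0]],
    [0.1,[-0.004,0.0005,-0.25],[0,0,0]],
    [0.4,[-0.004,0.0005,-0.25],[0,0,0]],
    [1,[-0.004,0.0005,-0.25],[0,0,0]],
    [1,[-0.004,0.0005,-0.25],[0,0,0]],
    [1,[-0.004,0.0005,-0.25],[0,0,0]],
    [1,[-0.004,0.0005,-0.25],[0,0,0]],
  ],
  squeeze=35,
)

```text
t: 13.33
tool_pos: [0.4466, 0.0658, 0.0342]
tool_rot: [-1.384, -2.817, -0.005]
contact_force: [-0.7, -0.8, 6.4]
opening: 0.0352
grip_force: 35.4
```

Call:
jog_arm(
  deltas=[
    [1,[0,0,0.04],[0,0,0]],
    [1,[0,0,0.1],[0,0,0]],
    [1,[0,0,0.18],[0,0,0]],
    [1,[0,0,0.27],[0,0,0]],
    [1,[0,0,0.36],[0,0,0]],
    [1,[0.02,-0.08,0.45],[0,0,0]],
    [1,[0.04,-0.16,0.5],[0,0,0]],
    [1,[0.06,-0.25,0.5],[0,0,0]],
    [1,[0.08,-0.34,0.5],[0,0,0]],
    [1,[0.1,-0.43,0.5],[0,0,0]],
    [1,[0.107,-0.52,0.5],[0,0,0]],
    [1,[0.107,-0.598,0.5],[0,0,0]],
  ],
)

```text
t: 14.33
tool_pos: [0.4879, -0.1755, 0.2322]
tool_rot: [-1.384, -2.813, -0.003]
contact_force: [0.1, 0.6, -1.4]
opening: 0.0355
grip_force: 35.3
```

Call:
jog_arm(
  deltas=[
    [1,[0,0,0],[0,0,0]],
    [1,[0,0,0],[0,0,0]],
    [1,[0,0,0],[0,0,0]],
  ],
)

```text
t: 14.58
tool_pos: [0.4877, -0.1729, 0.232]
tool_rot: [-1.383, -2.813, -0.004]
contact_force: [0.0, 1.1, -1.1]
opening: 0.0351
grip_force: 35.3
```

```bash
python3 - <<'E'
from h import *
o=ctrl.get_obs();R=Ro.from_rotvec(o['tool_rot']).as_matrix();print(o['tool_pos'],o['opening'],np.abs(o['dq']).max(),R[:,2])
w,c=grab('wrist','w9');np.savez('w9.npz',im=w,**{k:np.array(c[k]) for k in c})
a,ca=grab('scene','s3');t,cb=grab('top','t3')
m=cv2.inRange(cv2.cvtColor(w,cv2.COLOR_RGB2HSV),(5,130,60),(20,255,255))
cs,hi=cv2.findContours(m,cv2.RETR_CCOMP,cv2.CHAIN_APPROX_NONE)
for q in cs:
    if len(q)>25: el=cv2.fitEllipse(q);print(el,cv2.boundingRect(q),'n',len(q))
zb=o['tool_pos'][2]-.034
print('expected top',proj(c,o['tool_pos']+[0,0,.026]),'bottom',proj(c,[*o['tool_pos'][:2],zb]),'spigot top',proj(c,[.4894,-.1736,.183]),'seat',proj(c,[.4894,-.1736,.155]))
cv2.imwrite('pics/m.png',np.hstack([cv2.resize(w,(450,338)),cv2.resize(a[170:320,260:415],(349,338))])[:,:,::-1])
E
```

```text
[ 0.48772594 -0.17286126  0.2320461 ] 0.03509624896491538 0.02250637078042145 [-0.00524228  0.00563192 -0.9999704 ]
((258.614013671875, 276.8987731933594), (84.61241912841797, 131.0074920654297), 179.72911071777344) (215, 209, 88, 129) n 322
expected top [[256.3072895  301.88117913]] bottom [[257.02183917 237.58229484]] spigot top [[258.58342826 229.40586865]] seat [[258.60133334 212.85398572]]
```

View pics/m.png

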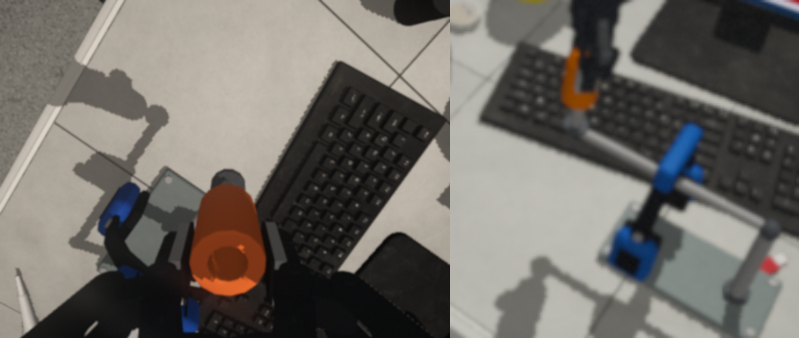

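Sleeve held upright above the spigot; seat visible just beyond it (≈259,205 full image). Checking lateral offsets numerically.

```bash
python3 - <<'E'
from h import *
d=np.load('w9.npz');w=d['im'];c={k:d[k] for k in('K','dist_coeffs','extrinsics')}
hsv=cv2.cvtColor(w,cv2.COLOR_RGB2HSV)
m=cv2.inRange(hsv,(3,110,40),(22,255,255))
for y in range(212,340,8):
    x=np.where(m[y,190:330])[0]+190
    if len(x): print(y,x.min(),x.max(),(x.min()+x.max())/2)
g=w.max(2)
for y in range(192,214,2):
    print(y,g[y,236:284:2].tolist())
# bright top-face rim
v=cv2.inRange(hsv,(3,110,200),(22,255,255));print(cv2.boundingRect(v[200:345,200:320]))
print('rows at x=259',hsv[250:342:3,259,2].tolist())
E
```

```text
212 244 272 258.0
220 234 282 258.0
228 229 286 257.5
236 227 291 259.0
244 225 292 258.5
252 224 294 259.0
260 222 296 259.0
268 220 297 258.5
276 218 299 258.5
284 217 301 259.0
292 215 302 258.5
300 215 302 258.5
308 217 301 259.0
316 219 297 258.0
324 228 291 259.5
332 226 280 253.0
192 [182, 183, 185, 185, 186, 188, 187, 180, 157, 111, 93, 96, 100, 105, 112, 151, 180, 188, 189, 188, 188, 183, 182, 185]
194 [185, 184, 184, 186, 187, 181, 155, 110, 67, 53, 56, 56, 55, 55, 55, 67, 110, 157, 181, 188, 187, 185, 183, 183]
196 [186, 185, 185, 186, 176, 116, 66, 54, 61, 69, 69, 69, 67, 70, 69, 64, 58, 70, 121, 175, 185, 184, 183, 184]
198 [185, 185, 184, 182, 132, 56, 60, 68, 71, 71, 69, 69, 70, 70, 71, 71, 71, 64, 60, 129, 182, 184, 185, 184]
200 [185, 184, 182, 147, 68, 48, 55, 66, 62, 62, 68, 69, 69, 70, 71, 72, 70, 69, 69, 77, 155, 183, 183, 182]
202 [185, 184, 167, 82, 46, 48, 46, 50, 48, 47, 57, 67, 69, 70, 71, 70, 70, 70, 71, 68, 100, 171, 184, 183]
204 [184, 184, 141, 53, 45, 47, 46, 47, 46, 47, 54, 60, 69, 71, 70, 68, 69, 71, 71, 72, 70, 138, 183, 184]
206 [184, 183, 121, 48, 45, 46, 46, 46, 50, 60, 67, 67, 68, 70, 72, 70, 69, 71, 71, 70, 69, 119, 182, 183]
208 [186, 183, 109, 46, 46, 46, 46, 53, 66, 72, 76, 74, 76, 80, 78, 77, 71, 70, 71, 70, 69, 113, 182, 185]
210 [185, 178, 93, 45, 48, 57, 76, 87, 95, 95, 98, 97, 97, 100, 96, 93, 82, 74, 70, 69, 68, 108, 181, 183]
212 [184, 172, 75, 55, 75, 93, 100, 100, 101, 101, 100, 102, 102, 102, 100, 102, 98, 95, 88, 79, 71, 102, 178, 185]
(24, 79, 67, 56)
rows at x=259 [100, 99, 99, 100, 120, 132, 129, 128, 126, 127, 109, 97, 99, 99, 98, 98, 98, 97, 97, 97, 98, 98, 100, 161, 223, 222, 221, 219, 205, 60, 43]
```

```bash
python3 - <<'E'
from h import *
d=np.load('w9.npz');c={k:d[k] for k in('K','dist_coeffs','extrinsics')}
o=ctrl.get_obs();R=Ro.from_rotvec(o['tool_rot']).as_matrix();T=o['tool_pos'];f=-R[:,0]*[1,1,0]
S=np.array([.4894,-.1736,.155])
print('fwd',f,'tool y',R[:,1])
print('seat far edge',proj(c,S+.014*f),'meas 192.5')
B=T-[0,0,.034];P=T+[0,0,.026]
print('sleeve bottom far',proj(c,B+.018*f),'meas 209','top near',proj(c,P-.018*f),'meas 337','top hole far/near',proj(c,[P+.009*f,P-.009*f]),'meas ~262?,319')
E
```

```text
fwd [ 0.61225098 -0.79063491 -0.        ] tool y [ 7.90650303e-01  6.12267732e-01 -5.68054912e-04]
seat far edge [[258.65051018 231.58653471]] meas 192.5
sleeve bottom far [[258.3112795  265.45538344]] meas 209 top near [[257.86644391 261.2783338 ]] meas 337 top hole far/near [[258.07513527 320.38803911]
 [257.93899235 281.83436211]] meas ~262?,319
```

```bash
python3 - <<'E'
from h import *
d=np.load('w9.npz');c={k:d[k] for k in('K','dist_coeffs','extrinsics')}
o=ctrl.get_obs();R=Ro.from_rotvec(o['tool_rot']).as_matrix();T=o['tool_pos'];f=R[:,0]*[1,1,0]
S=np.array([.4894,-.1736,.155])
print('fwd',f,'tool y',R[:,1])
print('seat far edge',proj(c,S+.014*f),'meas 192.5', proj(c,S+.015*f))
B=T-[0,0,.034];P=T+[0,0,.026]
print('sleeve bottom far',proj(c,B+.018*f),'meas 209','top near',proj(c,P-.018*f),'meas 337','top hole far/near',proj(c,[P+.009*f,P-.009*f]),'meas ~281?,319')
E
```

```text
fwd [-0.61225098  0.79063491  0.        ] tool y [ 7.90650303e-01  6.12267732e-01 -5.68054912e-04]
seat far edge [[258.55025436 193.39646906]] meas 192.5 [[258.54653026 191.97783211]]
sleeve bottom far [[258.13200187 207.15538275]] meas 209 top near [[258.13908106 338.48693308]] meas 337 top hole far/near [[257.93899235 281.83436211]
 [258.07513527 320.38803911]] meas ~281?,319
```

Call:
jog_arm(
  deltas=[
    [1,[0.004,-0.002,0],[0,0,0]],
    [1,[0.004,-0.002,-0.01],[0,0,0]],
    [1,[0.004,-0.002,-0.025],[0,0,0]],
    [1,[0.004,-0.002,-0.025],[0,0,0]],
    [1,[0.004,-0.002,-0.025],[0,0,0]],
    [1,[0.004,-0.002,-0.025],[0,0,0]],
  ],
)

```text
t: 15.23
tool_pos: [0.4896, -0.174, 0.2223]
tool_rot: [-1.383, -2.814, -0.003]
contact_force: [0.2, -0.2, -1.1]
opening: 0.035
grip_force: 35.3
```

Call:
jog_arm(
  deltas=[
    [1,[0,0,-0.01],[0,0,0]],
    [1,[0,0,-0.02],[0,0,0]],
    [1,[0,0,-0.03],[0,0,0]],
    [1,[0,0,-0.03],[0,0,0]],
  ],
)

```text
t: 15.57
tool_pos: [0.489, -0.1739, 0.2091]
tool_rot: [-1.382, -2.812, -0.004]
contact_force: [-0.1, 0.3, -1.2]
opening: 0.0356
grip_force: 35.3
```

Call:
jog_arm(
  deltas=[
    [1,[0,0,-0.01],[0,0,0]],
    [1,[0,0,-0.02],[0,0,0]],
    [1,[0,0,-0.03],[0,0,0]],
    [1,[0,0,-0.04],[0,0,0]],
    [1,[0,0,-0.045],[0,0,0]],
    [1,[0,0,-0.045],[0,0,0]],
  ],
)

```text
t: 16.07
tool_pos: [0.4892, -0.174, 0.1916]
tool_rot: [-1.382, -2.813, -0.004]
contact_force: [-0.4, 0.9, -1.4]
opening: 0.0354
grip_force: 35.3
```

Call:
jog_arm(
  deltas=[
    [1,[0,0,-0.003],[0,0,0]],
    [1,[0,0,-0.006],[0,0,0]],
    [1,[0,0,-0.006],[0,0,0]],
    [1,[0,0,-0.006],[0,0,0]],
  ],
)

```text
t: 16.4
tool_pos: [0.4897, -0.1742, 0.1903]
tool_rot: [-1.383, -2.814, -0.003]
contact_force: [-0.4, -0.8, -0.7]
opening: 0.0353
grip_force: 35.3
```

Call:
jog_arm(
  deltas=[
    [1,[0,0,-0.004],[0,0,0]],
    [1,[0,0,-0.006],[0,0,0]],
    [1,[0,0,-0.006],[0,0,0]],
  ],
)

```text
t: 16.65
tool_pos: [0.4901, -0.1744, 0.1891]
tool_rot: [-1.384, -2.815, -0.003]
contact_force: [-1.7, 0.2, 4.3]
opening: 0.0352
grip_force: 35.7
```

Seated at the predicted height. Release gently to 51 mm, pause, retreat straight up.

Call:
jog_arm(
  deltas=[
    [0.1,[0,0,0],[0,0,0]],
    [0.0,[0,0,0],[0,0,0]],
    [-0.2,[0,0,0],[0,0,0]],
    [-0.3,[0,0,0],[0,0,0]],
    [-0.3,[0,0,0],[0,0,0]],
    [-0.3,[0,0,0],[0,0,0]],
    [-0.3,[0,0,0],[0,0,0]],
    [-0.3,[0,0,0.01],[0,0,0]],
    [-0.3,[0,0,0.03],[0,0,0]],
    [-0.3,[0,0,0.07],[0,0,0]],
    [-0.3,[0,0,0.13],[0,0,0]],
    [-0.3,[0,0,0.13],[0,0,0]],
  ],
)

```text
t: 17.65
tool_pos: [0.4919, -0.1753, 0.2459]
tool_rot: [1.384, 2.817, 0.003]
contact_force: [0.9, -0.1, 1.5]
opening: 0.0557
grip_force: 0.0
```

Call:
jog_arm(
  deltas=[
    [-0.3,[0,0,0.08],[0,0,0]],
    [-0.3,[0,0,0.16],[0,0,0]],
    [-0.3,[-0.05,0.08,0.24],[0,0,0]],
    [-0.3,[-0.1,0.16,0.25],[0,0,0]],
    [-0.3,[-0.15,0.24,0.25],[0,0,0]],
    [-0.3,[-0.15,0.32,0.25],[0,0,0]],
    [-0.3,[-0.15,0.4,0.25],[0,0,0]],
    [-0.3,[-0.15,0.4,0.25],[0,0,0]],
    [-0.3,[-0.15,0.4,0.25],[0,0,0]],
    [-0.3,[-0.15,0.4,0.25],[0,0,0]],
  ],
)

```text
t: 18.48
tool_pos: [0.4297, -0.0144, 0.34]
tool_rot: [-1.383, -2.815, -0.003]
contact_force: [-1.5, -0.0, 0.2]
opening: 0.0557
grip_force: 0.0
```

```bash
python3 - <<'E'
from h import *
o=ctrl.get_obs();print(o['tool_pos'],o['opening'],np.abs(o['dq']).max(),o['contact_force'])
a,ca=grab('scene','s4');b,cb=grab('top','t4')
for n,im,c in (('s',a,ca),('t',b,cb)):
    print(n,[x for x in blobs(im,(5,150,60),(20,255,255),60)[1]],proj(c,[[.4894,-.1736,.155],[.4894,-.1736,.215]]).round(1).tolist())
w,cw=grab('wrist')
print('w',blobs(w,(5,150,60),(20,255,255),60)[1],proj(cw,[[.4894,-.1736,.155],[.4894,-.1736,.215]]).round(1).tolist())
cv2.imwrite('pics/n.png',np.hstack([cv2.resize(a[170:320,260:415],(400,387)),cv2.resize(w,(400,300))[:300] if 0 else cv2.resize(w,(400,387))])[:,:,::-1])
E
```

```text
[ 0.42972449 -0.01437652  0.34001755] 0.055744022112229466 0.024389664993628365 [-1.47720672 -0.019539    0.16563448]
s [([179, 0, 81, 54, 496], [218.1, 19.6]), ([161, 20, 15, 12, 66], [168.8, 25.8]), ([0, 48, 73, 26, 292], [29.7, 60.6]), ([94, 56, 74, 29, 378], [132.4, 70.7]), ([56, 74, 32, 15, 105], [71.4, 81.4]), ([92, 78, 15, 12, 68], [99.0, 83.9]), ([0, 80, 94, 47, 801], [32.8, 94.2]), ([42, 97, 16, 14, 66], [49.9, 102.6]), ([25, 103, 19, 12, 76], [35.0, 108.8]), ([290, 118, 19, 14, 66], [299.4, 124.3]), ([461, 124, 14, 13, 84], [467.0, 129.3]), ([309, 202, 19, 28, 417], [317.4, 215.2]), ([43, 218, 37, 28, 252], [62.7, 231.2]), ([0, 226, 32, 23, 206], [16.9, 235.1]), ([67, 255, 26, 18, 164], [80.2, 262.6]), ([29, 263, 32, 31, 330], [44.4, 277.6])] [[315.9, 224.2], [318.7, 208.1]]
t [([316, 190, 17, 16, 187], [323.9, 197.5])] [[321.3, 200.6], [325.1, 196.1]]
w [([190, 300, 40, 65, 1983], [211.1, 333.1])] [[214.4, 310.8], [206.7, 349.9]]
```

View pics/n.png

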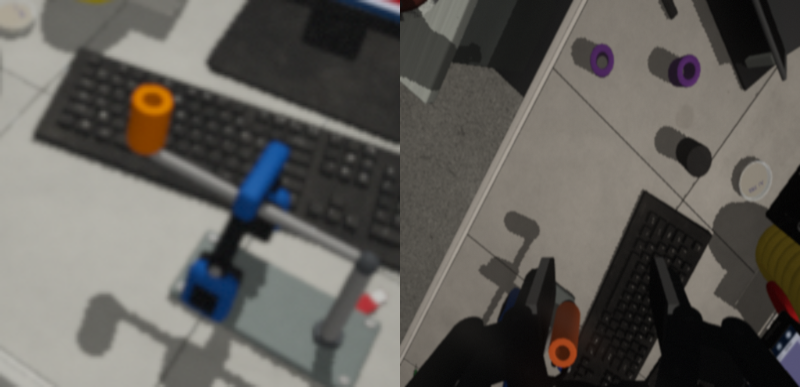

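The sleeve sits fully down on the spigot (scene panel 150,120), its centres matching the prediction in all views. The ear defenders hang astride the bar.

```bash
python3 -c "
from station import ctrl
print(ctrl.finish_job())"
```

```text
the job is handed in; nothing more can be done
None
```

The ear defenders hang astride the middle of the bar and the orange sleeve is fully down on the spigot, both let go. I handed the job in at about 18.6 s of the 72 s allowed; the hand-in gave no verdict.

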